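# Clear up the laundry cupboard shelf after the valve change

### The arm

A 6-joint arm with a two-finger parallel gripper is mounted at the origin on the work surface. World frame = base frame: x ahead of the robot, y to its left, z up, the work surface at z = 0. Lengths are in m, angles in degrees, forces in N, time in s.
With the tool pointing down it reaches from about 0.35 to 0.975 m from the base axis. Payload 7.1 kg.
Tool frame: the origin (TCP) lies midway between the tips of the shut fingers; the grasp point (between the pads) lies arm.grip_point_offset behind it (arm.grip_point_offset is the distance from the TCP to the grasp point, in m); z points along the fingers, y is the line along which they close (so a half turn about z gives the same grasp; the last joint's range is limited). The gripper opens to 88 mm and grips with 3 to 60 N. Pads are 20 mm wide; open, the fingers measure 115 mm over their backs; the gripper's body (75 mm by 178 mm) begins 61 mm behind the grasp point.
Start: joints at [-64.687, 24.242, 93.386, -0, 62.372, -1.089], TCP at [0.278, -0.56, 0.189] pointing down, gripper open.
Joint ranges: [-172.04, 172.04], [-51.8, 120.97], [4.93, 147.93], [-75.15, 255.16], [6.16, 154.13], [-145.62, 145.62]. Speed limits (degrees/s): [136.94, 136.94, 172.46, 180, 180, 180].

### API

Orientations are given as [roll, pitch, yaw] about the fixed x, y, z axes, in that order (R = Rz(yaw) Ry(pitch) Rx(roll)).
In Python, from cell import arm gives the robot as it stands.
- The arm moves only by the tool arm_command, never from a script. Its arguments are lists of equal length, an entry for each row: "delta_pos": the shift along the tool's x, y, z normalised to -1 to 1, where 1 is 0.025 m, a list of three; "turn": the turn about the tool's z normalised to -1 to 1, where 1 is 180 degrees. In form: {"delta_pos": [[tx, ty, tz], ...], "turn": [turn, ...]}. A call has 1 to 12 rows; each row shifts and turns the commanded pose from where the row before left it, along the tool's axes as they then stand; what a row does not reach is not made up. A row lasts 1/12 s, in which the tool goes at most 41.7 mm and 7.16 degrees, less where a joint would pass 70% of its speed; a pose out of reach is approached as far as the arm can. A call with a number of a shift or a turn outside -1 to 1 is refused whole. A call with a gripper value outside its range is refused whole. "fingers" is the closure, from 0 (fully open) to 1 (shut), set as the call begins (left out, the last holds). The fingers move at their own pace and stop on an object; "newtons" is the grip in N (left out, the last holds). Time passes only in rows, so rows that do not move let the fingers close. It gives the time, the measured TCP pose, the force, the opening and the grip force at its end, in the units of the state.
- arm.get_obs(): the state, without advancing time (a new reading comes with each control period).
- arm.camera(name): name is "side" or "top" or "wrist"; returns a dict with "frame" (384x512x3 uint8, blue, green, red), "vertical_fov" (degrees; the focal length in pixels is half the picture's height over the tangent of half this angle, whatever the lens; pixels are square), "cx", "cy" (the principal point, pixels), "k1" (the pictures are not rectified: a ray, as slopes to the right and down, at radius r is drawn at 1 + k1 r^2 times it, then the intrinsics apply), "R" (3x3) and "t" (3): a world point X has camera coordinates R X + t; the wrist camera has in their place "T_tool_cam" (4x4, takes a point from camera to tool coordinates, whose origin is the TCP and whose axes are the flange's). Camera axes: x right, y down, z forward; pixel columns grow to the right and rows downward; lengths in m; the calibration is good to about 2 mm. A picture is of the moment at which its call begins: read the wrist's pose just before it. There is no depth.
- arm.job_done(): hands the job in; it is judged then, once.
The state is a dict: "time_s": time; "q": joint angles; "qd": joint speeds; "tau": joint torques, N m; "tcp_pos": TCP position; "tool_rot": TCP orientation; "ft_force": force on the tool from outside, world axes, zero at the start; "wrist_torque": the same for the moment, N m; "opening": finger opening in m; "gripper_force": force on a finger pad.
Only numpy, scipy, OpenCV 4.12 (cv2) and the standard library are available. Lean on these libraries where they do the work, as an engineer would, in place of code of your own. Each camera call takes 0.05 s, during which the arm holds its last target. There are 200 camera calls.

### The job

Sort the four things left on the shelf. The brass valve goes flat, with its black handle on top, into the long bay of the grey spares box and the brass coupling goes upright, hexagon down, into the box's short bay. Of the two look-alike tins, stand the almost empty one in the round wooden tray and the full one in the square wooden tray (heft them to tell which is which); never let a tin tip over, and leave the mug, soap dish and soap bottle where they are.

Things in the scene. Friction and masses are not known exactly. Their poses are not given: they have to be found in the camera images.
- tin_a: One of two look-alike sealed descaler tins: upright aluminium cylinder, 60 mm diameter, 85 mm tall over all, top 15 mm a black lid of the same diameter. One of the two is full (550 g, +/- 10 %), the other almost empty (120 g, +/- 10 %); only the weight tells which, not the name. Origin at the centre of its underside, z up. Starts upright on the work surface.
- tin_b: One of two look-alike sealed descaler tins: upright aluminium cylinder, 60 mm diameter, 85 mm tall over all, top 15 mm a black lid of the same diameter. One of the two is full (550 g, +/- 10 %), the other almost empty (120 g, +/- 10 %); only the weight tells which, not the name. Origin at the centre of its underside, z up. Starts upright on the work surface.
- valve: Brass ball valve lying flat, 250 g, 96 mm long along its own x: middle block 50 mm long, 34 mm wide (y) and 34 mm high with flat sides, end pieces 30 mm wide and 32 mm high; on top a black bar handle 56 x 14 mm along x, its top 44 mm up. Origin at the centre of its underside, z up. Starts on the work surface at any yaw.
- coupling: Brass pipe coupling standing upright, 150 g: a hexagonal foot 40 mm across flats (46 mm across corners) and 18 mm high, above it a round threaded neck 32 mm in diameter up to 44 mm, with a dark bore in its top. Origin at the centre of its underside, z up. Starts on the work surface.
- spares_box: Fixed low grey open box, 98 mm (x) by 198 mm (y), walls 4 mm thick, 18 mm high, floor 4 mm above the work surface. A divider makes two bays, both 90 mm wide in x: the long bay, 116 mm in y, centred at y = -37 mm, and the short bay, 70 mm in y, centred at y = +60 mm. The valve goes in lengthwise (along y); it is too long to lie across. Origin at the centre of its underside, z up.
- round_tray: Round wooden tray, 98 mm outer and 90 mm inner diameter, walls 4 mm thick, rim 12 mm high, the floor inside 4 mm above the work surface. Fixed to the surface. Origin at the centre of its underside, z up.
- square_tray: Square wooden tray, 98 mm outer and 90 mm inner side, walls 4 mm thick, rim 12 mm high, the floor inside 4 mm above the work surface. Fixed to the surface. Origin at the centre of its underside, z up.
- mug: Bystander: white mug, 74 mm diameter, 85 mm tall, loose. Origin at the centre of its underside. Leave alone.
- soap_dish: Bystander: white dish 80 x 110 mm with a terracotta-coloured soap bar, 34 mm high in all, loose. Origin at the centre of its underside. Leave alone.
- soap_bottle: Bystander: amber bottle with black cap, 64 mm diameter, 150 mm tall, loose. Origin at the centre of its underside. Leave alone.
Not all that is in view belongs to the job. Leave any blue look-alike of the tin_a alone. What is shaped like the coupling but pink is not meant.

How it is judged (in metres and radians):
At the end, for the whole second after the job is handed in: Nearly empty tin in round tray, full tin in square tray, each on its floor, upright within 0.1 rad and within 18 mm of centre; valve flat in long bay (34 mm across, 15 mm along of centre), coupling upright in short bay (30 mm across, 20 mm along), both on the floor; all at rest (horizontal distance between tin_a and round_tray below 0.018 m and z of tin_a in the frame of round_tray between 0.001 and 0.008 m and angle between each of tin_a, tin_b, valve, coupling's own z axis and vertical below 0.1 rad and linear speed of each of tin_a, tin_b, valve, coupling below 0.02 m/s and angular speed of each of tin_a, tin_b, valve, coupling below 0.2 rad/s and x of tin_b in the frame of square_tray between -0.018 and 0.018 m and y of tin_b in the frame of square_tray between -0.018 and 0.018 m and z of tin_b in the frame of square_tray between 0.001 and 0.008 m and x of valve in the frame of spares_box between -0.034 and 0.034 m and y of valve in the frame of spares_box between -0.052 and -0.022 m and z of valve in the frame of spares_box between 0.001 and 0.008 m and x of coupling in the frame of spares_box between -0.03 and 0.03 m and y of coupling in the frame of spares_box between 0.04 and 0.08 m and z of coupling in the frame of spares_box between 0.001 and 0.008 m); the robot touches nothing.
It fails at once if a tin is tipped over (leaning more than 0.7 rad) (angle between any of tin_a, tin_b's own z axis and vertical above 0.7 rad).
It fails at once if the mug, soap dish or soap bottle is moved by more than 20 mm (distance of any of mug, soap_dish, soap_bottle from where it was at the start of the episode above 0.02 m).
It also fails if it takes over 128 s, if anything falls off the work surface, if the arm or the gripper's body presses on something with over 40 N, if the wrist force passes 120 N, or if a joint passes its speed limit or range.

## Working session

There is one attempt and no reset: what is moved stays moved. The work goes in short steps, Python scripts to look and compute and a tool call to move; the robot and the scene stay as the last step left them, time stands still between calls to the robot, and variables do not carry over. Pictures are saved under pics/ and viewed, at most 14 in all, crops included, and the job is handed in when it is done.

Besides the shell and the picture viewer there is one more tool, called after "Request:" in YAML: its name, and indented under it one key for each argument. arm_command: Moves the arm, as the interface text tells. Scaled input: -1 to 1 covers 0.025 m each way for a shift and 180 degrees each way for a turn. Its arguments: {"type":"object","properties":{"delta_pos":{"type":"array"},"turn":{"type":"array"},"fingers":{"type":"number"},"newtons":{"type":"number"}},"required":["delta_pos","turn"]}

```bash
ls; mkdir -p pics
python3 - <<'E'
from cell import arm
import cv2
o=arm.get_obs(); print({k:o[k] for k in o}); print(arm.grip_point_offset)
for n in("top","side"):
    c=arm.camera(n); cv2.imwrite(f"pics/{n}0.png",c["frame"]); print(n,{k:c[k] for k in c if k!="frame"})
c=arm.camera("wrist"); cv2.imwrite("pics/wrist0.png",c["frame"]); print({k:c[k] for k in c if k!="frame"})
E
```

```text
pics
{'time_s': 0.0, 'q': array([-6.46863969e+01,  2.42835523e+01,  9.34322493e+01, -2.29894005e-03,
        6.23717916e+01, -1.08849313e+00]), 'qd': array([-0.06922192,  0.04241325, -0.05076113,  0.08900685,  0.04673007,
        0.0931474 ]), 'tau': array([ 6.82442387e-04, -5.44624865e+01, -2.73661441e+01,  6.44655456e-02,
        2.28404120e-02, -1.13409408e-04]), 'tcp_pos': array([ 0.27766782, -0.55924708,  0.18780571]), 'tool_rot': array([-1.79912384e+02,  3.70827197e-04,  2.64031642e+01]), 'ft_force': array([-0.34193835, -0.2525603 ,  0.22788054]), 'wrist_torque': array([ 0.04914689, -0.02395055, -0.01105919]), 'gripper_force': 0.0, 'opening': 0.08779159879733543}
0.0187
top {'vertical_fov': 48.42569878526694, 'cx': 258.0711047188027, 'cy': 186.97627866339099, 'k1': 0.002000735535774676, 'R': array([[-0.00814661, -0.9997446 , -0.02107992],
       [-0.9921539 ,  0.0107112 , -0.12456288],
       [ 0.12475686,  0.01989976, -0.99198776]]), 't': array([0.0707108 , 0.51647846, 1.0798066 ])}
side {'vertical_fov': 51.637481860300255, 'cx': 259.22495238651857, 'cy': 190.46557496156404, 'k1': -0.06268142710217528, 'R': array([[-0.75282798, -0.65812411,  0.01107687],
       [-0.39841884,  0.44222661, -0.80355339],
       [ 0.52393937, -0.60935071, -0.5951296 ]]), 't': array([0.44072058, 0.21673875, 0.82508936])}
{'vertical_fov': 61.924376401444505, 'cx': 255.53381261550567, 'cy': 192.8421040887393, 'k1': -0.03173318376673159, 'T_tool_cam': array([[-4.60583691e-04, -9.69914721e-01, -2.43444493e-01,
         6.54946082e-02],
       [ 9.99999768e-01, -3.24466300e-04, -5.99228766e-04,
         1.26946390e-04],
       [ 5.02211267e-04, -2.43444712e-01,  9.69914646e-01,
        -1.96642312e-01],
       [ 0.00000000e+00,  0.00000000e+00,  0.00000000e+00,
         1.00000000e+00]])}
```

View pics/top0.png

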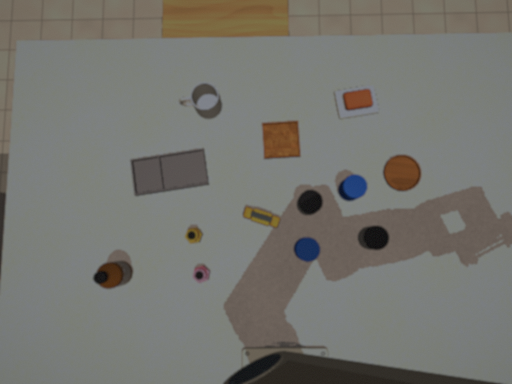

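View pics/side0.png

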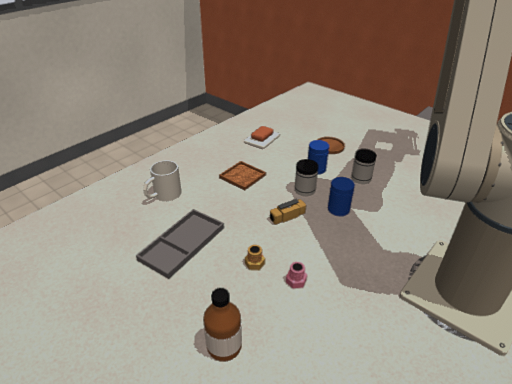

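Top view: tins at (310,202) and (375,237), valve (262,217), coupling (193,235), box (170,172) with the long bay on the right, square tray (281,140), round tray (402,173), decoys blue (353,187), (307,249) and pink (201,273). The side view shows the same layout. Next I'll zoom in.

```bash
cat > h.py <<'E'
import numpy as np,cv2
from cell import arm
from scipy.spatial.transform import Rotation as Ro
def cam(n):
    o=arm.get_obs(); c=arm.camera(n)
    if n=="wrist":
        T=np.eye(4);T[:3,:3]=Ro.from_euler("xyz",o["tool_rot"],degrees=True).as_matrix();T[:3,3]=o["tcp_pos"]
        W=np.linalg.inv(T@c["T_tool_cam"]);c["R"],c["t"]=W[:3,:3],W[:3,3]
    return c
def ray(c,p):
    f=192/np.tan(np.radians(c["vertical_fov"])/2)
    d=(np.array(p,float)-[c["cx"],c["cy"]])/f; u=d.copy()
    for _ in range(10): u=d/(1+c["k1"]*(u@u))
    R=np.array(c["R"]); v=R.T@np.r_[u,1]; return -R.T@np.array(c["t"]), v/np.linalg.norm(v)
def onz(c,p,z):
    o,v=ray(c,p); return o+v*(z-o[2])/v[2]
def tri(L):
    A=0;b=0
    for c,p in L:
        o,v=ray(c,p);M=np.eye(3)-np.outer(v,v);A=A+M;b=b+M@o
    return np.linalg.solve(A,b)
def crop(im,x0,y0,x1,y1,s,name):
    cv2.imwrite(name,cv2.resize(im[y0:y1,x0:x1],None,fx=s,fy=s,interpolation=cv2.INTER_CUBIC))
def proj(c,X):
    f=192/np.tan(np.radians(c["vertical_fov"])/2)
    q=np.array(c["R"])@X+c["t"];u=q[:2]/q[2];return u*(1+c["k1"]*(u@u))*f+[c["cx"],c["cy"]]
E
python3 - <<'E'
import cv2
from h import crop
crop(cv2.imread("pics/top0.png"),125,115,425,265,2.66,"pics/topc.png")
crop(cv2.imread("pics/side0.png"),135,125,385,275,3.2,"pics/sidec.png")
E
```

```text
(no output)
```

View pics/topc.png

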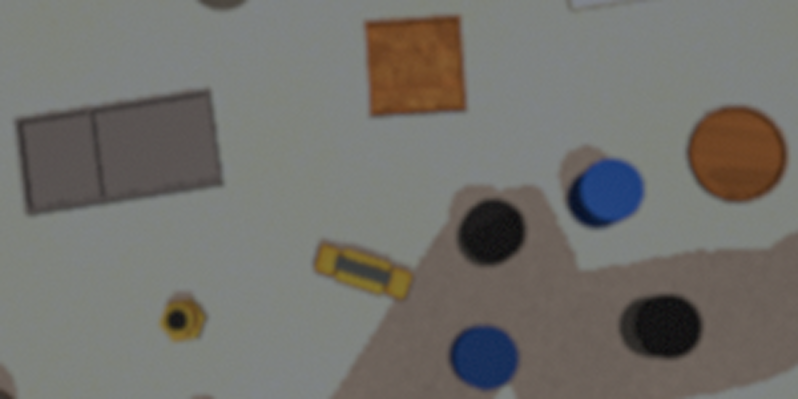

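View pics/sidec.png

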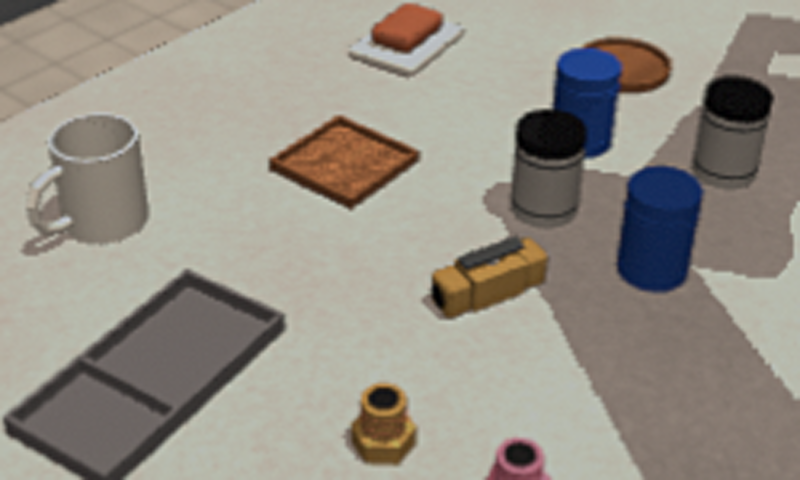

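```bash
cat > m.py <<'E'
from h import *
ct=cam("top");cs=cam("side")
T=lambda x,y:(125+(x+.5)/2.66-.5,115+(y+.5)/2.66-.5)
S=lambda x,y:(135+(x+.5)/3.2-.5,125+(y+.5)/3.2-.5)
for n,a,b,z in [("tin1",(494,231),(551,131),.085),("tin2",(669,325),(737,96),.085),("round",(737,153),(627,63),.012),("square",(416,66),(345,160.5),.012),
 ("boxFR",(209,91),(188,272),.018),("boxBR",(221,184),(284,320),.018),("boxFL",(17,119),(8,422),.018),("boxBL",(29,213),(105,481),.018),("divF",(93,108),(84,360),.018),("divB",(103,200),(170,409),.018),
 ("valveL",(336,262),(462,262),.044),("valveR",(390,282),(521,240),.044),("coup",(177,320),(383,397),.044),
 ("sqA",(366,22),(341,118),.012)]:
    print(n,tri([(ct,T(*a)),(cs,S(*b))]).round(4),onz(ct,T(*a),z).round(4),onz(cs,S(*b),z).round(4))
E
python3 m.py
```

```text
tin1 [ 0.4732 -0.0643  0.0827] [ 0.473 -0.064  0.085] [ 0.4713 -0.0613  0.085 ]
tin2 [ 0.3851 -0.2225  0.082 ] [ 0.3851 -0.2217  0.085 ] [ 0.383  -0.2178  0.085 ]
round [ 0.5534 -0.3163  0.0103] [ 0.5551 -0.3146  0.012 ] [ 0.55  -0.315  0.012]
square [0.6487 0.0028 0.0066] [0.6478 0.0033 0.012 ] [0.6428 0.0083 0.012 ]
boxFR [0.6237 0.2123 0.0163] [0.6234 0.2122 0.018 ] [0.6219 0.2136 0.018 ]
boxBR [0.5288 0.1996 0.0132] [0.5288 0.1994 0.018 ] [0.5241 0.203  0.018 ]
boxFL [0.5966 0.4059 0.0136] [0.5971 0.4059 0.018 ] [0.5906 0.407  0.018 ]
boxBL [0.5023 0.3928 0.0125] [0.5017 0.3911 0.018 ] [0.4979 0.3954 0.018 ]
divF [0.6078 0.3299 0.0126] [0.6074 0.3292 0.018 ] [0.6016 0.3324 0.018 ]
divB [0.5164 0.3199 0.015 ] [0.514  0.3173 0.018 ] [0.5166 0.3229 0.018 ]
valveL [0.448  0.084  0.0444] [0.4483 0.0843 0.044 ] [0.448  0.0834 0.044 ]
valveR [0.4287 0.0327 0.0462] [0.4286 0.0325 0.044 ] [0.4306 0.0305 0.044 ]
coup [0.3938 0.2365 0.0475] [0.3941 0.2373 0.044 ] [0.3959 0.2337 0.044 ]
sqA [0.6539 0.0379 0.0747] [0.6943 0.0534 0.012 ] [ 0.6947 -0.0415  0.012 ]
```

```bash
cat > plan.py <<'E'
# usage: plan.py x,y,z,yaw ...  -> rows to type in; keeps the commanded pose in cmd.json
import sys,json,os,numpy as np
p=np.array(json.load(open("cmd.json")) if os.path.exists("cmd.json") else [.278,-.560,.189,26.4])
R=[]
for a in sys.argv[1:]:
    g=np.array([float(v) for v in a.split(",")]); s=p.copy()
    n=max(2,int(np.ceil(max(1.5*np.linalg.norm((g-s)[:3])/.0245,1.5*abs(g[3]-s[3])/6.8))))
    for i in range(1,n+1):
        u=i/n; w=s+(g-s)*u*u*(3-2*u); y=np.radians(p[3]); d=w-p
        c,k=np.cos(y),np.sin(y)
        t=np.array([c*d[0]+k*d[1],k*d[0]-c*d[1],-d[2]])/.025
        t=t.round(2)+0.; r=round(-d[3]/180,3)+0.
        p=p+[.025*(c*t[0]+k*t[1]),.025*(k*t[0]-c*t[1]),-.025*t[2],-180*r]
        R.append((t.tolist(),r))
json.dump(p.tolist(),open("cmd.json","w"))
for i in range(0,len(R),12):
    b=R[i:i+12]; print(json.dumps({"delta_pos":[x[0] for x in b],"turn":[x[1] for x in b]}).replace(" ",""))
print(p.round(4))
E
python3 plan.py .3845,-.221,.13,0 .3845,-.221,.034,0
```

```text
{"delta_pos":[[0.05,-0.06,0.01],[0.16,-0.16,0.04],[0.25,-0.26,0.06],[0.32,-0.35,0.08],[0.39,-0.44,0.1],[0.44,-0.51,0.11],[0.47,-0.58,0.12],[0.5,-0.64,0.14],[0.52,-0.7,0.14],[0.51,-0.73,0.15],[0.5,-0.77,0.15],[0.49,-0.79,0.16]],"turn":[0.001,0.002,0.004,0.005,0.006,0.007,0.007,0.009,0.009,0.009,0.01,0.009]}
{"delta_pos":[[0.45,-0.8,0.15],[0.43,-0.79,0.15],[0.38,-0.78,0.14],[0.34,-0.74,0.14],[0.3,-0.69,0.12],[0.25,-0.62,0.11],[0.2,-0.55,0.1],[0.16,-0.45,0.08],[0.12,-0.34,0.06],[0.07,-0.21,0.04],[0.02,-0.08,0.01],[0.0,0.0,0.28]],"turn":[0.01,0.009,0.009,0.008,0.008,0.007,0.006,0.005,0.004,0.002,0.001,0.0]}
{"delta_pos":[[0.0,0.0,0.72],[0.0,0.0,0.92],[0.0,0.0,0.92],[0.0,0.0,0.72],[0.0,0.0,0.28]],"turn":[0.0,0.0,0.0,0.0,0.0]}
[ 0.3845 -0.2209  0.034  -0.06  ]
```

Request:
arm_command:
  delta_pos:
    - [0, 0, 0]
    - [0, 0, 0]
    - [0, 0, 0]
    - [0, 0, 0]
    - [0.1, -0.3, 0.05]
    - [0.2, -0.6, 0.1]
    - [0.27, -0.85, 0.15]
    - [0.27, -0.85, 0.15]
    - [0.27, -0.85, 0.15]
    - [0.27, -0.85, 0.15]
    - [0.27, -0.85, 0.15]
    - [0.27, -0.85, 0.15]
  turn: [0.037, 0.037, 0.037, 0.036, 0, 0, 0, 0, 0, 0, 0, 0]
  fingers: 0
  newtons: 30

```text
time_s: 1.25
tcp_pos: [0.3262, -0.4081, 0.162]
tool_rot: [-180.0, 0.0, 0.2]
ft_force: [0.1, -0.4, 0.3]
opening: 0.0879
gripper_force: 0.0
```

Request:
arm_command:
  delta_pos:
    - [0.27, -0.85, 0.15]
    - [0.27, -0.85, 0.15]
    - [0.27, -0.85, 0.15]
    - [0.27, -0.85, 0.15]
    - [0.27, -0.85, 0.15]
    - [0.27, -0.85, 0.15]
    - [0.27, -0.85, 0.15]
    - [0.27, -0.85, 0.15]
    - [0.2, -0.6, 0.1]
    - [0.1, -0.3, 0.05]
    - [0, 0, 0]
    - [0, 0, 0]
  turn: [0, 0, 0, 0, 0, 0, 0, 0, 0, 0, 0, 0]

```text
time_s: 2.25
tcp_pos: [0.3879, -0.2174, 0.1287]
tool_rot: [180.0, -0.0, 0.1]
ft_force: [0.0, -0.0, 0.2]
opening: 0.0879
gripper_force: 0.0
```

Run:
```python
from h import *
c=cam("wrist");cv2.imwrite("pics/w1.png",c["frame"])
print(arm.get_obs()["tcp_pos"])
for X in [(.3845,-.221,.085),(.3845,-.251,.085),(.3845,-.191,.085),(.4145,-.221,.085)]: print(proj(c,np.array(X)).round(1))
```

```text
[ 0.38786368 -0.21781502  0.12875061]
[259.9 203.5]
[298.3 203.6]
[221.5 203.5]
[260.  165.5]
```

View pics/w1.png

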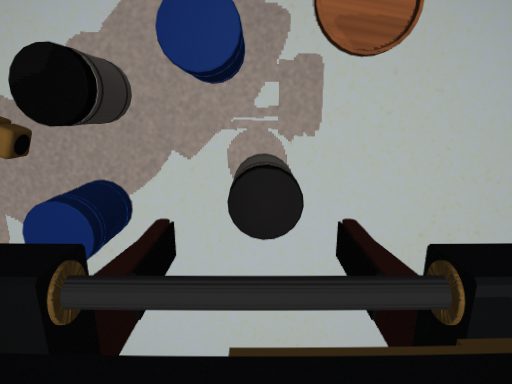

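Wrist view: the tin's lid disc is at about (266,200). The other tin's lid is near (54,84) and the round tray is at the top right. I'll lower the tool with a small y correction and grasp.

Run:
```python
from h import *
c=cam("wrist")
for n,p,z in [("tin2",(266,200),.085),("tin1",(54,84),.085),("b1",(198,30),.085),("b2",(60,240),.085)]: print(n,onz(c,p,z).round(4))
```

```text
tin2 [ 0.3873 -0.2262  0.085 ]
tin1 [ 0.4744 -0.072   0.085 ]
b1 [ 0.5094 -0.1782  0.085 ]
b2 [ 0.3535 -0.0587  0.085 ]
```

Request:
arm_command:
  delta_pos:
    - [0, 0.1, 0.3]
    - [0, 0.1, 0.6]
    - [0, 0.05, 0.8]
    - [0, 0, 0.8]
    - [0, 0, 0.7]
    - [0, 0, 0.4]
    - [0, 0, 0.2]
    - [0, 0, 0]
  turn: [0, 0, 0, 0, 0, 0, 0, 0]

```text
time_s: 3.02
tcp_pos: [0.3871, -0.2237, 0.0326]
tool_rot: [-179.9, 0.1, -0.1]
ft_force: [-0.7, 0.8, -0.6]
opening: 0.0876
gripper_force: 0.0
```

Request:
arm_command:
  delta_pos:
    - [0, 0, 0]
    - [0, 0, 0]
    - [0, 0, 0]
    - [0, 0, 0]
    - [0, 0, 0]
    - [0, 0, 0]
    - [0, 0, 0]
    - [0, 0, 0]
    - [0, 0, 0]
    - [0, 0, 0]
  turn: [0, 0, 0, 0, 0, 0, 0, 0, 0, 0]
  fingers: 1
  newtons: 30

```text
time_s: 3.85
tcp_pos: [0.3884, -0.2242, 0.0342]
tool_rot: [179.9, -0.1, -0.0]
ft_force: [-1.0, -2.4, 5.7]
opening: 0.0591
gripper_force: 30.0
```

Request:
arm_command:
  delta_pos:
    - [0, 0, -0.2]
    - [0, 0, -0.5]
    - [0, 0, -0.7]
    - [0, 0, -0.7]
    - [0, 0, -0.7]
    - [0, 0, -0.7]
    - [0, 0, -0.4]
    - [0, 0, -0.2]
    - [0, 0, 0]
    - [0, 0, 0]
    - [0, 0, 0]
    - [0, 0, 0]
  turn: [0, 0, 0, 0, 0, 0, 0, 0, 0, 0, 0, 0]

```text
time_s: 4.85
tcp_pos: [0.3871, -0.2232, 0.1351]
tool_rot: [-179.9, 0.1, -0.1]
ft_force: [0.1, -0.5, -5.7]
opening: 0.0592
gripper_force: 30.0
```

Run:
```python
from h import *
o=arm.get_obs();print(o["ft_force"],o["opening"],o["wrist_torque"],o["tcp_pos"])
```

```text
[ 0.07434127 -0.54616104 -5.6914141 ] 0.059175927816148895 [0.05378997 0.00120934 0.01221743] [ 0.38705005 -0.22319404  0.13510602]
```

Request:
arm_command:
  delta_pos:
    - [0.3, -0.26, -0.2]
    - [0.6, -0.52, -0.2]
    - [0.72, -0.63, 0]
    - [0.72, -0.63, 0]
    - [0.72, -0.63, 0]
    - [0.72, -0.63, 0]
    - [0.72, -0.63, 0]
    - [0.72, -0.63, 0]
  turn: [0, 0, 0, 0, 0, 0, 0, 0]

```text
time_s: 5.52
tcp_pos: [0.5194, -0.1082, 0.1459]
tool_rot: [-180.0, 0.0, -0.1]
ft_force: [-0.0, -0.4, -5.0]
opening: 0.0594
gripper_force: 30.0
```

Request:
arm_command:
  delta_pos:
    - [0.72, -0.63, 0]
    - [0.72, -0.63, 0]
    - [0.72, -0.63, 0]
    - [0.72, -0.63, 0]
    - [0.72, -0.63, 0]
    - [0.72, -0.63, 0]
    - [0.6, -0.52, 0]
    - [0.3, -0.26, 0]
    - [0, 0, 0]
    - [0, 0, 0]
  turn: [0, 0, 0, 0, 0, 0, 0, 0, 0, 0]

```text
time_s: 6.35
tcp_pos: [0.6482, 0.0044, 0.1454]
tool_rot: [180.0, 0.1, -0.0]
ft_force: [-0.0, 0.2, -5.5]
opening: 0.0591
gripper_force: 30.0
```

Run:
```python
from h import *
o=arm.get_obs();print(o["tcp_pos"],o["ft_force"])
c=cam("wrist");cv2.imwrite("pics/w2.png",c["frame"])
for X in [(.648,.004,.012),(.474,-.0635,.085)]: print(proj(c,np.array(X)).round(1))
```

```text
[0.6482232  0.00439112 0.14535204] [-0.01432265  0.16192684 -5.47267565]
[255.7 176.8]
[325.1 367.3]
```

View pics/w2.png

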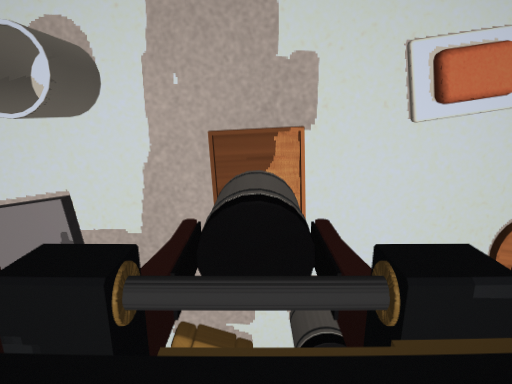

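The wrist view shows the held tin above the square tray. The tray's far rim corners are at (209,131) and (305,126).

Run:
```python
from h import *
c=cam("wrist")
a,b=onz(c,(209,131),.012),onz(c,(305,126),.012); d=(b-a)[:2]; n=np.array([d[1],-d[0]]);n/=np.linalg.norm(n)
if n[0]>0:n=-n
print(a,b,np.linalg.norm(d),((a+b)[:2]/2+.049*n).round(4))
```

```text
[0.69503509 0.05076537 0.012     ] [ 0.69989998 -0.04657543  0.012     ] 0.09746229815270537 [ 6.485e-01 -4.000e-04]
```

Request:
arm_command:
  delta_pos:
    - [0, 0.1, 0.3]
    - [0, 0, 0.6]
    - [0, 0, 0.7]
    - [0, 0, 0.7]
    - [0, 0, 0.7]
    - [0, 0, 0.6]
    - [0, 0, 0.3]
    - [0, 0, 0.2]
    - [0, 0, 0.1]
    - [0, 0, 0.05]
    - [0, 0, 0]
    - [0, 0, 0]
  turn: [0, 0, 0, 0, 0, 0, 0, 0, 0, 0, 0, 0]

```text
time_s: 7.45
tcp_pos: [0.6496, 0.0015, 0.0407]
tool_rot: [180.0, -0.1, -0.1]
ft_force: [0.6, -0.1, -5.9]
opening: 0.0593
gripper_force: 30.0
```

Request:
arm_command:
  delta_pos:
    - [0, 0, 0.05]
    - [0, 0, 0.05]
    - [0, 0, 0]
    - [0, 0, 0]
  turn: [0, 0, 0, 0]

```text
time_s: 7.78
tcp_pos: [0.6497, 0.0016, 0.0382]
tool_rot: [180.0, -0.1, -0.1]
ft_force: [-0.5, -1.1, 1.6]
opening: 0.0593
gripper_force: 30.0
```

Request:
arm_command:
  delta_pos:
    - [0, 0, 0]
    - [0, 0, 0]
    - [0, 0, 0]
    - [0, 0, 0]
    - [0, 0, 0]
    - [0, 0, -0.2]
    - [0, 0, -0.5]
    - [0, 0, -0.8]
    - [0, 0, -0.8]
    - [0, 0, -0.8]
    - [0, 0, -0.5]
    - [0, 0, -0.2]
  turn: [0, 0, 0, 0, 0, 0, 0, 0, 0, 0, 0, 0]
  fingers: 0

```text
time_s: 8.78
tcp_pos: [0.6506, 0.0016, 0.1356]
tool_rot: [180.0, -0.3, -0.1]
ft_force: [0.5, 0.6, -0.5]
opening: 0.0874
gripper_force: 0.0
```

Run:
```python
from h import *
o=arm.get_obs();print(o["tcp_pos"],o["ft_force"])
c=cam("wrist");cv2.imwrite("pics/w3.png",c["frame"])
```

```text
[0.65061147 0.00156557 0.13558773] [ 0.5420182   0.61366177 -0.48368134]
```

View pics/w3.png

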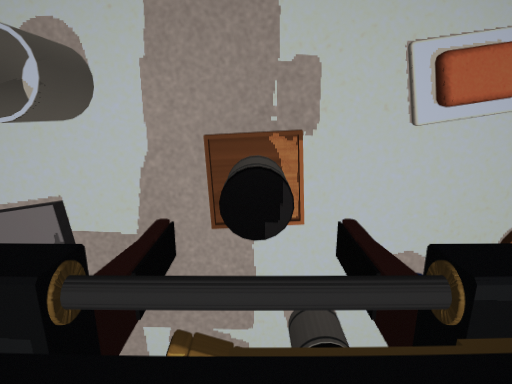

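The full tin now stands in the square tray, lid at (256,200) inside rim corners (205,135) to (304,223). Next is the other tin.

Request:
arm_command:
  delta_pos:
    - [-0.3, 0.12, 0]
    - [-0.6, 0.23, 0]
    - [-0.75, 0.28, 0]
    - [-0.75, 0.28, 0]
    - [-0.75, 0.28, 0]
    - [-0.75, 0.28, 0]
    - [-0.75, 0.28, 0]
    - [-0.75, 0.28, 0]
    - [-0.75, 0.28, 0]
    - [-0.6, 0.23, 0]
    - [-0.3, 0.12, 0]
    - [0, 0, 0]
  turn: [0, 0, 0, 0, 0, 0, 0, 0, 0, 0, 0, 0]

```text
time_s: 9.83
tcp_pos: [0.47, -0.065, 0.1314]
tool_rot: [-180.0, 0.2, -0.1]
ft_force: [0.1, 0.3, 0.8]
opening: 0.0879
gripper_force: 0.0
```

Run:
```python
from h import *
c3=cv2.imread("pics/w3.png")
o=arm.get_obs();print(o["tcp_pos"],o["ft_force"])
c=cam("wrist");cv2.imwrite("pics/w4.png",c["frame"])
for X in [(.473,-.068,.085),(.554,-.3155,.012)]: print(proj(c,np.array(X)).round(1))
```

```text
[ 0.47004644 -0.06498503  0.13137405] [0.11334867 0.29420285 0.75981318]
[259.1 194.6]
[514.5  93.8]
```

View pics/w4.png

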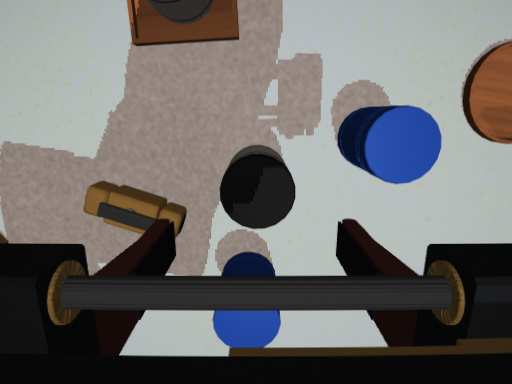

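The lid is at (258,191), nearly centred. I'll descend and grasp.

Request:
arm_command:
  delta_pos:
    - [0.1, 0.05, 0.3]
    - [0.1, 0.05, 0.6]
    - [0, 0, 0.8]
    - [0, 0, 0.8]
    - [0, 0, 0.7]
    - [0, 0, 0.4]
    - [0, 0, 0.2]
    - [0, 0, 0.1]
    - [0, 0, 0]
  turn: [0, 0, 0, 0, 0, 0, 0, 0, 0]

```text
time_s: 10.63
tcp_pos: [0.4781, -0.0672, 0.0346]
tool_rot: [-180.0, 0.0, -0.0]
ft_force: [-0.1, -0.2, 0.0]
opening: 0.0875
gripper_force: 0.0
```

Request:
arm_command:
  delta_pos:
    - [0, 0, 0]
    - [0, 0, 0]
    - [0, 0, 0]
    - [0, 0, 0]
    - [0, 0, 0]
    - [0, 0, 0]
    - [0, 0, 0]
    - [0, 0, 0]
  turn: [0, 0, 0, 0, 0, 0, 0, 0]
  fingers: 1
  newtons: 25

```text
time_s: 11.3
tcp_pos: [0.4781, -0.0672, 0.0352]
tool_rot: [180.0, -0.1, -0.1]
ft_force: [-0.8, 2.0, 5.6]
opening: 0.0593
gripper_force: 24.9
```

Request:
arm_command:
  delta_pos:
    - [0, 0, -0.2]
    - [0, 0, -0.5]
    - [0, 0, -0.7]
    - [0, 0, -0.8]
    - [0, 0, -0.8]
    - [0, 0, -0.7]
    - [0, 0, -0.4]
    - [0, 0, -0.2]
    - [0, 0, 0]
    - [0, 0, 0]
    - [0, 0, 0]
  turn: [0, 0, 0, 0, 0, 0, 0, 0, 0, 0, 0]

```text
time_s: 12.22
tcp_pos: [0.4768, -0.0671, 0.1413]
tool_rot: [-180.0, 0.1, -0.1]
ft_force: [0.3, 0.5, -0.9]
opening: 0.0597
gripper_force: 24.9
```

Request:
arm_command:
  delta_pos:
    - [0.1, 0.3, -0.2]
    - [0.2, 0.6, -0.2]
    - [0.23, 0.75, 0]
    - [0.23, 0.75, 0]
    - [0.23, 0.75, 0]
    - [0.23, 0.75, 0]
    - [0.23, 0.75, 0]
    - [0.23, 0.75, 0]
  turn: [0, 0, 0, 0, 0, 0, 0, 0]

```text
time_s: 12.88
tcp_pos: [0.5195, -0.2037, 0.1518]
tool_rot: [-180.0, 0.1, -0.1]
ft_force: [0.5, -0.0, -1.3]
opening: 0.0596
gripper_force: 24.9
```

Request:
arm_command:
  delta_pos:
    - [0.23, 0.75, 0]
    - [0.23, 0.75, 0]
    - [0.23, 0.75, 0]
    - [0.23, 0.75, 0]
    - [0.23, 0.75, 0]
    - [0.15, 0.5, 0]
    - [0.08, 0.25, 0]
    - [0, 0, 0]
    - [0, 0, 0]
  turn: [0, 0, 0, 0, 0, 0, 0, 0, 0]

```text
time_s: 13.63
tcp_pos: [0.5534, -0.3145, 0.1518]
tool_rot: [-180.0, 0.1, -0.1]
ft_force: [-0.8, -0.1, -0.8]
opening: 0.0596
gripper_force: 24.9
```

Run:
```python
from h import *
o=arm.get_obs();print(o["tcp_pos"],o["ft_force"])
c=cam("wrist");cv2.imwrite("pics/w5.png",c["frame"])
print(proj(c,np.array((.554,-.3155,.012))).round(1))
```

```text
[ 0.55342733 -0.31445768  0.15181793] [-0.78829586 -0.12108115 -0.78599442]
[256.4 175. ]
```

View pics/w5.png

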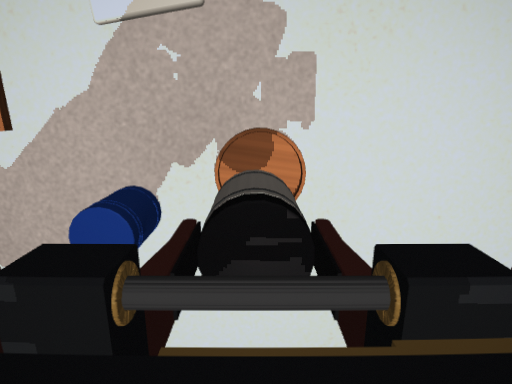

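The tray rim spans x=215..305 with its top at y=128, so its centre is about (260,173). That needs a small shift, then I'll lower.

Request:
arm_command:
  delta_pos:
    - [0.06, 0.07, 0.3]
    - [0.06, 0.07, 0.6]
    - [0, 0, 0.75]
    - [0, 0, 0.75]
    - [0, 0, 0.75]
    - [0, 0, 0.6]
    - [0, 0, 0.3]
    - [0, 0, 0.2]
    - [0, 0, 0.1]
    - [0, 0, 0.05]
    - [0, 0, 0]
    - [0, 0, 0]
  turn: [0, 0, 0, 0, 0, 0, 0, 0, 0, 0, 0, 0]

```text
time_s: 14.68
tcp_pos: [0.5575, -0.3186, 0.0431]
tool_rot: [180.0, -0.1, -0.1]
ft_force: [0.7, -0.4, -1.3]
opening: 0.0594
gripper_force: 24.9
```

Request:
arm_command:
  delta_pos:
    - [0, 0, 0.03]
    - [0, 0, 0.03]
    - [0, 0, 0]
    - [0, 0, 0]
  turn: [0, 0, 0, 0]

```text
time_s: 15.02
tcp_pos: [0.557, -0.3184, 0.041]
tool_rot: [180.0, -0.0, -0.1]
ft_force: [0.4, -0.1, -0.4]
opening: 0.0599
gripper_force: 24.9
```

Request:
arm_command:
  delta_pos:
    - [0, 0, 0.04]
    - [0, 0, 0.03]
    - [0, 0, 0]
    - [0, 0, 0]
  turn: [0, 0, 0, 0]

```text
time_s: 15.35
tcp_pos: [0.5572, -0.3184, 0.0394]
tool_rot: [180.0, -0.0, -0.1]
ft_force: [-0.4, 0.3, 2.4]
opening: 0.0593
gripper_force: 24.9
```

Request:
arm_command:
  delta_pos:
    - [0, 0, 0]
    - [0, 0, 0]
    - [0, 0, 0]
    - [0, 0, 0]
    - [0, 0, 0]
    - [0, 0, -0.2]
    - [0, 0, -0.5]
    - [0, 0, -0.8]
    - [0, 0, -0.8]
    - [0, 0, -0.8]
    - [0, 0, -0.5]
    - [0, 0, -0.2]
  turn: [0, 0, 0, 0, 0, 0, 0, 0, 0, 0, 0, 0]
  fingers: 0

```text
time_s: 16.35
tcp_pos: [0.5583, -0.3191, 0.1373]
tool_rot: [179.9, -0.2, -0.1]
ft_force: [0.3, 0.4, 0.6]
opening: 0.0879
gripper_force: 0.0
```

Request:
arm_command:
  delta_pos:
    - [-0.1, -0.3, -0.1]
    - [-0.2, -0.6, -0.1]
    - [-0.28, -0.88, 0]
    - [-0.28, -0.88, 0]
    - [-0.28, -0.88, 0]
    - [-0.28, -0.88, 0]
    - [-0.28, -0.88, 0]
    - [-0.28, -0.88, 0]
    - [-0.28, -0.88, 0]
  turn: [0, 0, 0, 0, 0, 0, 0, 0, 0]

```text
time_s: 17.1
tcp_pos: [0.4989, -0.1401, 0.1381]
tool_rot: [-180.0, 0.1, -0.1]
ft_force: [-0.5, 0.4, 0.6]
opening: 0.0878
gripper_force: 0.0
```

Request:
arm_command:
  delta_pos:
    - [-0.28, -0.88, 0]
    - [-0.28, -0.88, 0]
    - [-0.28, -0.88, 0]
    - [-0.28, -0.88, 0]
    - [-0.28, -0.88, 0]
    - [-0.28, -0.88, 0]
    - [-0.28, -0.88, 0]
    - [-0.28, -0.88, 0]
    - [-0.15, -0.6, 0]
    - [-0.1, -0.3, 0]
    - [0, 0, 0]
    - [0, 0, 0]
  turn: [0, 0, 0, 0, 0, 0, 0, 0, 0, 0, 0, 0]

```text
time_s: 18.1
tcp_pos: [0.4381, 0.0568, 0.1387]
tool_rot: [180.0, 0.0, 0.0]
ft_force: [0.6, -0.5, 0.2]
opening: 0.0875
gripper_force: 0.0
```

Run:
```python
from h import *
o=arm.get_obs();print(o["tcp_pos"],o["ft_force"])
c=cam("wrist");s=cam("side");t=cam("top")
A=c["frame"][80:384,100:420]; B=cv2.resize(t["frame"][115:215,240:440],None,fx=2.2,fy=2.2);C=cv2.resize(s["frame"][105:215,210:410],None,fx=2.2,fy=2.2)
im=np.zeros((600,800,3),np.uint8);im[:384,:350]=cv2.resize(c["frame"],None,fx=1,fy=1)[:,80:430]
im[:B.shape[0],355:355+440]=B;im[230:230+C.shape[0],355:355+440]=C;cv2.imwrite("pics/m6.png",im)
for X in [(.448,.084,.044),(.429,.0325,.044)]: print((proj(c,np.array(X))-[80,0]).round(1))
```

```text
[0.43813223 0.05681507 0.13874071] [ 0.58605582 -0.52097921  0.19243381]
[145.9 174.5]
[201.1 194.4]
```

View pics/m6.png

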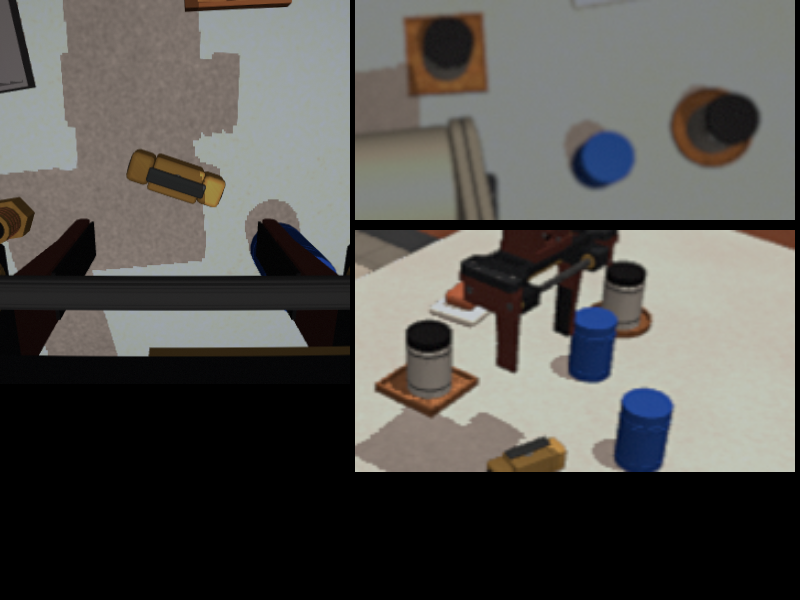

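Both tins stand in their trays. The valve handle runs from (229,172) to (286,196) in wrist pixels. I'll check these numerically.

Run:
```python
from h import *
t=cam("top");c=cam("wrist")
print(onz(t,(281.8,134.1),.089),onz(t,(411.4,169.1),.089))
a,b=onz(c,(229,172),.044),onz(c,(286,196),.044);print((a+b)/2,np.degrees(np.arctan2(*(a-b)[1::-1])))
a,b=onz(c,(207,162),.032),onz(c,(303,194),.032);print((a+b)/2,np.degrees(np.arctan2(*(a-b)[1::-1])))
```

```text
[0.64321763 0.00402901 0.089     ] [ 0.55046216 -0.31411764  0.089     ]
[0.43947845 0.05376888 0.044     ] 66.54505814098123
[0.44268243 0.05579591 0.032     ] 71.08595574029326
```

Request:
arm_command:
  delta_pos:
    - [0.08, 0.04, 0]
    - [0, 0, 0]
    - [0, 0, 0]
    - [0, 0, 0]
    - [0, 0, 0]
    - [0, 0, 0]
    - [0, 0, 0]
    - [0, 0, 0]
    - [0, 0, 0]
    - [0, 0, 0]
    - [0, 0, 0]
    - [0, 0, 0]
  turn: [0, -0.0385, -0.0385, -0.0385, -0.0385, -0.0385, -0.0385, -0.0385, -0.0385, -0.0385, -0.0385, 0]

```text
time_s: 19.35
tcp_pos: [0.4408, 0.0554, 0.1391]
tool_rot: [180.0, 0.0, 69.5]
ft_force: [-0.1, 0.1, 0.6]
opening: 0.0878
gripper_force: 0.0
```

Request:
arm_command:
  delta_pos:
    - [0, 0, 0.3]
    - [0, 0, 0.6]
    - [0, 0, 0.8]
    - [0, 0, 0.8]
    - [0, 0, 0.8]
    - [0, 0, 0.7]
    - [0, 0, 0.4]
    - [0, 0, 0.2]
    - [0, 0, 0.15]
    - [0, 0, 0.1]
    - [0, 0, 0]
  turn: [0, 0, 0, 0, 0, 0, 0, 0, 0, 0, 0]

```text
time_s: 20.27
tcp_pos: [0.4409, 0.0558, 0.018]
tool_rot: [180.0, -0.0, 69.2]
ft_force: [0.5, -0.2, -0.0]
opening: 0.0876
gripper_force: 0.0
```

Request:
arm_command:
  delta_pos:
    - [0, 0, 0]
    - [0, 0, 0]
    - [0, 0, 0]
    - [0, 0, 0]
    - [0, 0, 0]
    - [0, 0, 0]
    - [0, 0, 0]
    - [0, 0, 0]
    - [0, 0, 0]
    - [0, 0, 0]
    - [0, 0, 0]
    - [0, 0, 0]
  turn: [0, 0, 0, 0, 0, 0, 0, 0, 0, 0, 0, 0]
  fingers: 1
  newtons: 25

```text
time_s: 21.27
tcp_pos: [0.4405, 0.0558, 0.0178]
tool_rot: [-180.0, 0.0, 69.2]
ft_force: [0.4, 0.5, -0.7]
opening: 0.0117
gripper_force: 0.0
```

Request:
arm_command:
  delta_pos:
    - [0, 0, -0.2]
    - [0, 0, -0.5]
    - [0, 0, -0.7]
    - [0, 0, -0.7]
    - [0, 0, -0.5]
    - [0, 0, -0.3]
    - [0, 0, -0.1]
    - [0, 0, 0]
    - [0, 0, 0]
    - [0, 0, 0]
    - [0, 0, 0]
    - [0, 0, 0]
  turn: [0, 0, 0, 0, 0, 0, -0.0395, -0.0395, -0.0395, -0.0395, 0, 0]

```text
time_s: 22.27
tcp_pos: [0.4404, 0.0558, 0.0928]
tool_rot: [-180.0, -0.0, 97.5]
ft_force: [0.5, 0.6, 0.5]
opening: 0.0008
gripper_force: 0.0
```

Run:
```python
from h import *
o=arm.get_obs();print(o["tcp_pos"],o["tool_rot"],o["ft_force"],o["opening"])
y=np.radians(o["tool_rot"][2]);d=np.array([.5678,.2660])-o["tcp_pos"][:2]
print((np.cos(y)*d[0]+np.sin(y)*d[1])/.025,(np.sin(y)*d[0]-np.cos(y)*d[1])/.025)
```

```text
[0.4403771  0.05578887 0.09279307] [-1.79984084e+02 -9.98094098e-04  9.74647537e+01] [0.54514999 0.60961527 0.45441601] 0.0007614574935437676
7.675011162438211 6.146113451596964
```

The gripper closed on nothing, so I'll look.

Run:
```python
from h import *
c=cam("wrist");s=cam("side");t=cam("top")
im=np.zeros((600,790,3),np.uint8);im[:384,:512]=c["frame"]
im[384:,:400]=cv2.resize(s["frame"][185:293,210:410],None,fx=2,fy=2)
B=cv2.resize(t["frame"][160:268,200:395],None,fx=2,fy=2);im[384:,400:]=B
cv2.imwrite("pics/m7.png",im)
print(proj(c,np.array((.44,.056,.044))))
```

```text
[255.86608253 197.78396442]
```

View pics/m7.png

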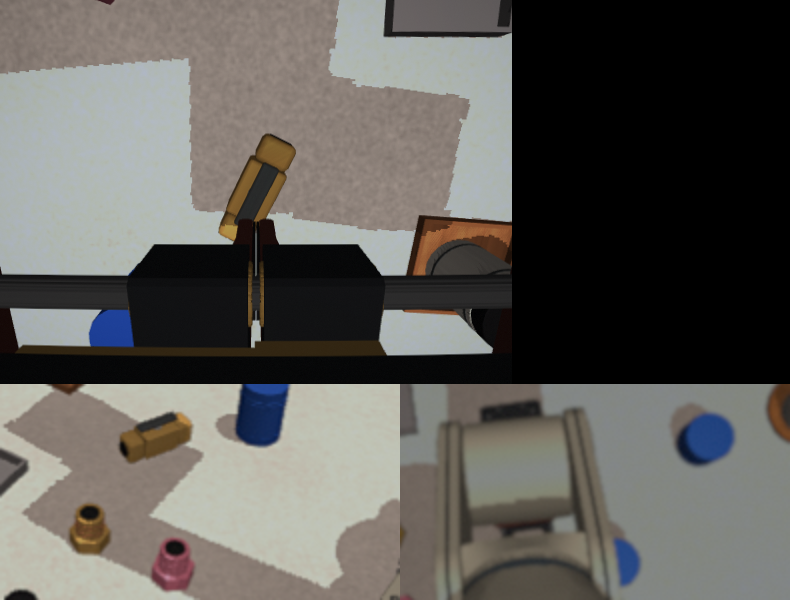

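The valve is still there at about (258,190) in the wrist view, directly under the closed fingers. I'll remeasure it, reopen and retry with a look at the low pose.

Request:
arm_command:
  delta_pos:
    - [0, 0, 0]
    - [0, 0, 0]
    - [0, 0, 0]
    - [0, 0, 0]
    - [0, 0, 0]
    - [0, 0, 0]
    - [0, 0, 0]
    - [0, 0, 0]
    - [0, 0, 0]
    - [0, 0, 0]
    - [0, 0, 0]
    - [0, 0, 0]
  turn: [0.0395, 0.0395, 0.0395, 0.0395, 0, 0, 0, 0, 0, 0, 0, 0]
  fingers: 0

```text
time_s: 23.42
tcp_pos: [0.4405, 0.0558, 0.0928]
tool_rot: [-180.0, 0.0, 69.3]
ft_force: [0.5, -0.4, 0.3]
opening: 0.0772
gripper_force: 0.0
```

Run:
```python
from h import *
o=arm.get_obs();print(o["tcp_pos"],o["tool_rot"],o["ft_force"],o["opening"])
c=cam("wrist");s=cam("side")
im=np.zeros((600,790,3),np.uint8);im[:384,:512]=c["frame"]
im[384:,:400]=cv2.resize(s["frame"][185:293,210:410],None,fx=2,fy=2)
im[:384,512:]=cv2.resize(s["frame"][130:260,240:334],(278,384),interpolation=cv2.INTER_CUBIC)
cv2.imwrite("pics/m8.png",im)
for x,y in((.44,.056),(.4575,.1009),(.4223,.0112)):print(proj(c,np.array((x,y,.03))),proj(s,np.array((x,y,.03))))
```

```text
[0.4405447  0.05581949 0.09281986] [-1.79999239e+02  4.81067769e-04  6.92659940e+01] [ 0.54451056 -0.42689383  0.33742242] 0.0771994292382298
[255.37712866 193.49466963] [288.05797039 207.10155767]
[255.930366   135.13187746] [271.39514202 212.59871511]
[254.61587427 246.9438025 ] [304.15125975 201.8493416 ]
```

View pics/m8.png

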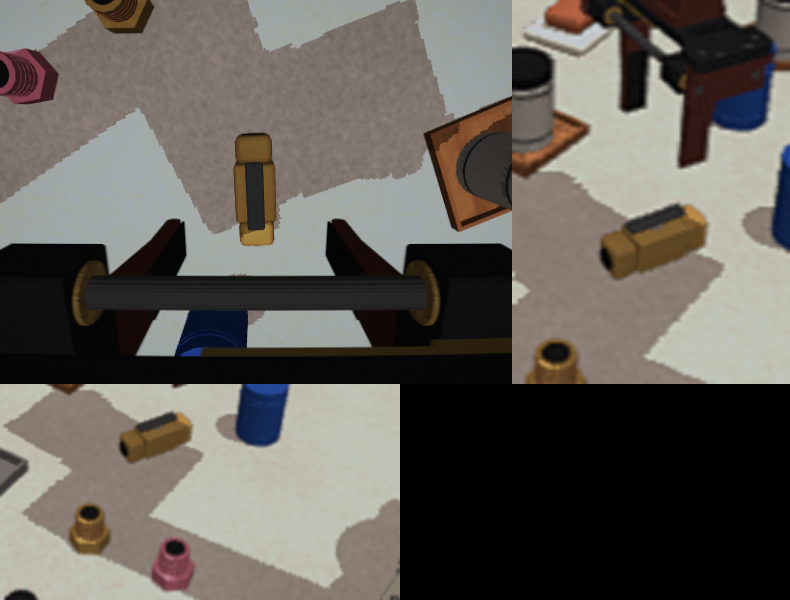

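The valve is well centred and aligned under the fingers, its axis running (253,135) to (257,245). I'll retry lower and close in stages.

Request:
arm_command:
  delta_pos:
    - [0, 0, 0.3]
    - [0, 0, 0.6]
    - [0, 0, 0.7]
    - [0, 0, 0.6]
    - [0, 0, 0.4]
    - [0, 0, 0.3]
    - [0, 0, 0.2]
    - [0, 0, 0.1]
    - [0, 0, 0]
    - [0, 0, 0]
  turn: [0, 0, 0, 0, 0, 0, 0, 0, 0, 0]

```text
time_s: 24.35
tcp_pos: [0.4409, 0.0558, 0.0131]
tool_rot: [180.0, -0.0, 69.2]
ft_force: [0.1, -0.4, -0.7]
opening: 0.0875
gripper_force: 0.0
```

Request:
arm_command:
  delta_pos:
    - [0, 0, 0]
    - [0, 0, 0]
    - [0, 0, 0]
    - [0, 0, 0]
    - [0, 0, 0]
    - [0, 0, 0]
    - [0, 0, 0]
  turn: [0, 0, 0, 0, 0, 0, 0]
  fingers: 1
  newtons: 20

```text
time_s: 24.93
tcp_pos: [0.4406, 0.0558, 0.0129]
tool_rot: [180.0, -0.0, 69.2]
ft_force: [0.3, -0.5, 0.6]
opening: 0.0443
gripper_force: 0.0
```

Request:
arm_command:
  delta_pos:
    - [0, 0, 0]
    - [0, 0, 0]
  turn: [0, 0]

```text
time_s: 25.1
tcp_pos: [0.4405, 0.0558, 0.0128]
tool_rot: [-180.0, 0.0, 69.2]
ft_force: [1.4, 0.4, 0.3]
opening: 0.0316
gripper_force: 0.0
```

Run:
```python
from h import *
o=arm.get_obs();print(o["tcp_pos"],o["tool_rot"],o["ft_force"],o["opening"],o["gripper_force"])
c=cam("wrist");s=cam("side")
im=np.zeros((600,790,3),np.uint8);im[:384,:512]=c["frame"]
im[:384,512:]=cv2.resize(s["frame"][130:260,240:334],(278,384),interpolation=cv2.INTER_CUBIC)
cv2.imwrite("pics/m9.png",im[:384])
```

```text
[0.44052706 0.05580751 0.01281691] [-1.79997025e+02  9.53939536e-04  6.92452893e+01] [1.41679504 0.41138754 0.25204092] 0.03156763335011859 0.0
```

View pics/m9.png

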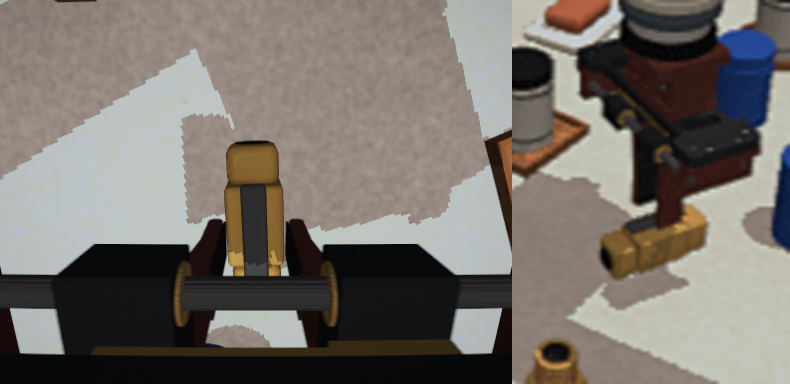

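The fingers straddle the middle block, at about (205–222) and (288–305) with the block at 228–283. I'll close a little more.

Request:
arm_command:
  delta_pos:
    - [0, 0, 0]
    - [0, 0, 0]
  turn: [0, 0]

```text
time_s: 25.37
tcp_pos: [0.4405, 0.0558, 0.0128]
tool_rot: [-180.0, 0.0, 69.2]
ft_force: [0.2, -0.8, 0.9]
opening: 0.01
gripper_force: 0.0
```

Run:
```python
from h import *
o=arm.get_obs();print(o["tcp_pos"],o["ft_force"],o["wrist_torque"],o["opening"],o["gripper_force"])
a=cv2.imread("pics/m9.png")[:,:512]
c=cam("wrist");cv2.imwrite("pics/w10.png",c["frame"])
b=c["frame"]
for r in (232,245,258):
    for im in (a,b): print(r,[tuple(int(v) for v in im[r,x]) for x in range(204,236,3)])
```

```text
[0.44051495 0.05578474 0.01280517] [ 0.18250299 -0.77593013  0.92662259] [ 0.0023736  -0.03894049  0.04809155] 0.009999951896312524 0.0
232 [(31, 34, 44), (11, 13, 28), (11, 14, 29), (12, 15, 29), (12, 15, 29), (10, 12, 25), (7, 5, 6), (21, 21, 20), (40, 83, 114), (50, 101, 138), (49, 100, 137)]
232 [(183, 193, 186), (184, 194, 187), (183, 193, 186), (185, 194, 186), (190, 194, 186), (196, 194, 187), (196, 195, 187), (166, 167, 162), (10, 12, 28), (10, 12, 27), (10, 13, 28)]
245 [(12, 14, 29), (10, 13, 28), (12, 14, 28), (11, 13, 29), (7, 8, 14), (8, 6, 7), (7, 7, 7), (7, 7, 7), (46, 93, 126), (49, 100, 137), (49, 101, 137)]
245 [(8, 6, 6), (9, 8, 8), (10, 10, 9), (8, 7, 6), (10, 9, 9), (8, 8, 8), (9, 8, 7), (9, 8, 8), (9, 9, 10), (12, 14, 28), (12, 14, 28)]
258 [(11, 14, 28), (10, 13, 28), (10, 13, 28), (8, 6, 8), (6, 5, 6), (5, 5, 5), (8, 7, 7), (18, 19, 18), (64, 95, 117), (75, 152, 186), (79, 159, 186)]
258 [(8, 7, 7), (10, 8, 8), (9, 9, 8), (11, 10, 9), (9, 9, 8), (8, 8, 8), (9, 7, 6), (9, 9, 8), (8, 7, 6), (10, 13, 24), (11, 12, 27)]
```

Run:
```python
from h import *
s=cam("side")
def P(z,h,yaw=69.25):
    y=np.radians(yaw);d=np.array([np.sin(y),-np.cos(y),0])
    for k in(-h,h): print(z,k,proj(s,np.array([.4405,.0558,z])+k*d).round(1))
P(.0928,.039+.007);P(.0128,.016+.007);P(.035,.016+.007);P(.05,.02)
o=arm.get_obs();print(o["q"].round(2))
```

```text
0.0928 -0.046 [299.6 197.1]
0.0928 0.046 [279.8 177.4]
0.0128 -0.023 [292.3 217.4]
0.0128 0.023 [283.  207.2]
0.035 -0.023 [292.9 210.6]
0.035 0.023 [283.4 200.5]
0.05 -0.02 [292.6 205.2]
0.05 0.02 [284.3 196.4]
[  5.68  27.5  121.42  -0.    31.08  26.44]
```

Side and wrist views both put the fingertips about 36 mm above where the nominal TCP says. At TCP z=0.013 the fingers closed above the valve. I'll calibrate by gently touching the valve handle (top at 44 mm) with the shut fingers.

Request:
arm_command:
  delta_pos:
    - [0, 0, 0]
    - [0, 0, 0]
    - [0, 0, 0.04]
    - [0, 0, 0]
  turn: [0, 0, 0, 0]

```text
time_s: 25.8
tcp_pos: [0.4405, 0.0558, 0.0117]
tool_rot: [-180.0, 0.0, 69.2]
ft_force: [0.1, -0.6, -0.5]
opening: 0.0007
gripper_force: 0.0
```

Request:
arm_command:
  delta_pos:
    - [0, 0, 0.04]
    - [0, 0, 0]
  turn: [0, 0]

```text
time_s: 25.97
tcp_pos: [0.4404, 0.0558, 0.0107]
tool_rot: [-180.0, 0.0, 69.2]
ft_force: [0.0, 0.5, -0.5]
opening: 0.0006
gripper_force: 0.0
```

Request:
arm_command:
  delta_pos:
    - [0, 0, 0.04]
    - [0, 0, 0]
  turn: [0, 0]

```text
time_s: 26.13
tcp_pos: [0.4406, 0.0558, 0.0102]
tool_rot: [-180.0, 0.0, 69.2]
ft_force: [-2.3, 0.8, 7.1]
opening: 0.0004
gripper_force: 3.9
```

Request:
arm_command:
  delta_pos:
    - [0, 0, 0.04]
    - [0, 0, 0]
  turn: [0, 0]

```text
time_s: 26.3
tcp_pos: [0.4406, 0.0558, 0.0101]
tool_rot: [180.0, -0.0, 69.2]
ft_force: [-5.4, -1.0, 23.6]
opening: 0.0007
gripper_force: 11.8
```

Contact came at TCP z≈0.0103 with the handle top at 0.044, so the tips sit 34 mm above the nominal TCP. I'll lift, open, and grasp with the TCP at about z=-0.017.

Request:
arm_command:
  delta_pos:
    - [0, 0, -0.3]
    - [0, 0, -0.4]
    - [0, 0, -0.2]
    - [0, 0, 0]
    - [0, 0, 0]
    - [0, 0, 0]
    - [0, 0, 0]
    - [0, 0, 0]
    - [0, 0, 0]
    - [0, 0, 0]
    - [0, 0, 0]
    - [0, 0, 0]
  turn: [0, 0, 0, 0, 0, 0, 0, 0, 0, 0, 0, 0]
  fingers: 0

```text
time_s: 27.3
tcp_pos: [0.4405, 0.0558, 0.0312]
tool_rot: [-180.0, 0.0, 69.2]
ft_force: [0.2, 0.2, 1.1]
opening: 0.077
gripper_force: 0.0
```

Request:
arm_command:
  delta_pos:
    - [0, 0, 0]
    - [0, 0, 0.2]
    - [0, 0, 0.4]
    - [0, 0, 0.5]
    - [0, 0, 0.4]
    - [0, 0, 0.2]
    - [0, 0, 0.1]
    - [0, 0, 0.05]
    - [0, 0, 0]
    - [0, 0, 0]
  turn: [0, 0, 0, 0, 0, 0, 0, 0, 0, 0]

```text
time_s: 28.13
tcp_pos: [0.4408, 0.0558, -0.0148]
tool_rot: [180.0, -0.0, 69.2]
ft_force: [-0.2, 0.1, -0.2]
opening: 0.0878
gripper_force: 0.0
```

Request:
arm_command:
  delta_pos:
    - [0, 0, 0]
    - [0, 0, 0]
  turn: [0, 0]

```text
time_s: 28.3
tcp_pos: [0.4409, 0.0558, -0.0145]
tool_rot: [180.0, -0.0, 69.2]
ft_force: [0.1, 0.1, 0.4]
opening: 0.0878
gripper_force: 0.0
```

Request:
arm_command:
  delta_pos:
    - [0, 0, 0.08]
    - [0, 0, 0]
    - [0, 0, 0]
    - [0, 0, 0]
    - [0, 0, 0]
    - [0, 0, 0]
    - [0, 0, 0]
    - [0, 0, 0]
    - [0, 0, 0]
    - [0, 0, 0]
    - [0, 0, 0]
    - [0, 0, 0]
  turn: [0, 0, 0, 0, 0, 0, 0, 0, 0, 0, 0, 0]
  fingers: 1
  newtons: 30

```text
time_s: 29.3
tcp_pos: [0.4405, 0.0558, -0.0169]
tool_rot: [-180.0, 0.0, 69.2]
ft_force: [-1.4, 0.7, -0.2]
opening: 0.0339
gripper_force: 29.7
```

Request:
arm_command:
  delta_pos:
    - [0, 0, -0.2]
    - [0, 0, -0.5]
    - [0, 0, -0.7]
    - [0, 0, -0.7]
    - [0, 0, -0.5]
    - [0, 0, -0.3]
    - [0, 0, -0.1]
    - [0, 0, 0]
    - [0, 0, 0]
    - [0, 0, 0]
    - [0, 0, 0]
    - [0, 0, 0]
  turn: [0, 0, 0, 0, 0, 0, -0.0395, -0.0395, -0.0395, -0.0395, 0, 0]

```text
time_s: 30.3
tcp_pos: [0.4403, 0.0558, 0.058]
tool_rot: [-180.0, -0.0, 97.5]
ft_force: [-0.6, -0.2, -2.7]
opening: 0.0338
gripper_force: 29.7
```

Run:
```python
from h import *
o=arm.get_obs();print(o["tcp_pos"],o["tool_rot"],o["ft_force"],o["opening"])
y=np.radians(o["tool_rot"][2]);d=np.array([.5678,.2660])-o["tcp_pos"][:2]
print((np.cos(y)*d[0]+np.sin(y)*d[1])/.025,(np.sin(y)*d[0]-np.cos(y)*d[1])/.025)
```

```text
[0.44028653 0.05577713 0.05795781] [-1.79974237e+02 -1.86487039e-03  9.74671539e+01] [-0.57319121 -0.23744638 -2.67623602] 0.03375841710602992
7.674748399995783 6.150087770378239
```

Request:
arm_command:
  delta_pos:
    - [0.3, 0.24, 0]
    - [0.6, 0.48, 0]
    - [0.73, 0.59, 0]
    - [0.73, 0.59, 0]
    - [0.73, 0.59, 0]
    - [0.73, 0.59, 0]
    - [0.73, 0.59, 0]
    - [0.73, 0.59, 0]
    - [0.73, 0.59, 0]
    - [0.73, 0.59, 0]
    - [0.6, 0.48, 0]
    - [0.3, 0.24, 0]
  turn: [0, 0, 0, 0, 0, 0, 0, 0, 0, 0, 0, 0]

```text
time_s: 31.3
tcp_pos: [0.569, 0.2685, 0.058]
tool_rot: [179.9, -0.0, 97.6]
ft_force: [0.3, -0.0, -1.6]
opening: 0.0339
gripper_force: 29.7
```

Request:
arm_command:
  delta_pos:
    - [0, 0, 0]
    - [0, 0, 0]
    - [0, 0, 0]
  turn: [0, 0, 0]

```text
time_s: 31.55
tcp_pos: [0.5665, 0.2648, 0.0576]
tool_rot: [-179.9, 0.0, 97.6]
ft_force: [-0.6, -0.5, -3.4]
opening: 0.0337
gripper_force: 29.7
```

Run:
```python
from h import *
o=arm.get_obs();print(o["tcp_pos"],o["tool_rot"][2])
c=cam("wrist");cv2.imwrite("pics/w11.png",c["frame"])
C=np.array([.5628,.3022]);y=np.radians(7.7)
for a,b in((49,99),(-49,99),(-49,-99),(49,-99),(49,23),(-49,23)):
    X=C+np.array([[np.cos(y),-np.sin(y)],[np.sin(y),np.cos(y)]])@np.array([a,b])/1000;print(a,b,proj(c,np.r_[X,.018]).round(1))
```

```text
[0.56651965 0.26476767 0.05759177] 97.63234068164495
49 99 [331.3   4.7]
-49 99 [185.1   5. ]
-49 -99 [198.  273.8]
49 -99 [318.2 273.7]
49 23 [326.  120.2]
-49 23 [190.3 120.4]
```

View pics/w11.png

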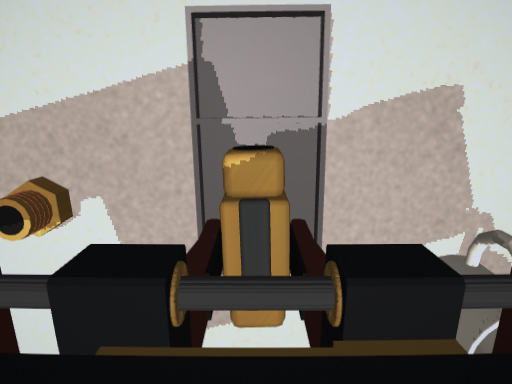

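The wrist view shows the box rim at (187,7)–(330,7), matching the prediction of (185,5)–(331,5), with the divider at v≈120 and the valve aligned over the long bay. I'll lower it.

Request:
arm_command:
  delta_pos:
    - [0.04, 0.06, 0.2]
    - [0, 0, 0.4]
    - [0, 0, 0.5]
    - [0, 0, 0.5]
    - [0, 0, 0.4]
    - [0, 0, 0.3]
    - [0, 0, 0.2]
    - [0, 0, 0.15]
    - [0, 0, 0.08]
    - [0, 0, 0]
    - [0, 0, 0]
    - [0, 0, 0]
  turn: [0, 0, 0, 0, 0, 0, 0, 0, 0, 0, 0, 0]

```text
time_s: 32.6
tcp_pos: [0.5694, 0.2671, -0.0097]
tool_rot: [180.0, -0.0, 97.7]
ft_force: [0.1, 0.1, -3.0]
opening: 0.0339
gripper_force: 29.7
```

Request:
arm_command:
  delta_pos:
    - [0, 0, 0.04]
    - [0, 0, 0.03]
    - [0, 0, 0]
    - [0, 0, 0]
  turn: [0, 0, 0, 0]

```text
time_s: 32.93
tcp_pos: [0.569, 0.2669, -0.0118]
tool_rot: [180.0, -0.0, 97.7]
ft_force: [0.2, -0.0, -2.2]
opening: 0.0339
gripper_force: 29.7
```

Request:
arm_command:
  delta_pos:
    - [0, 0, 0.03]
    - [0, 0, 0.03]
    - [0, 0, 0]
    - [0, 0, 0]
  turn: [0, 0, 0, 0]

```text
time_s: 33.27
tcp_pos: [0.5691, 0.2669, -0.0129]
tool_rot: [180.0, -0.0, 97.7]
ft_force: [-2.6, -0.1, 5.2]
opening: 0.0337
gripper_force: 29.7
```

Request:
arm_command:
  delta_pos:
    - [0, 0, 0]
    - [0, 0, 0]
    - [0, 0, 0]
    - [0, 0, 0]
    - [0, 0, 0]
    - [0, 0, -0.1]
    - [0, 0, -0.3]
    - [0, 0, -0.6]
    - [0, 0, -0.7]
    - [0, 0, -0.7]
    - [0, 0, -0.4]
    - [0, 0, -0.2]
  turn: [0, 0, 0, 0, 0, 0, 0, 0, 0, 0, 0, 0]
  fingers: 0.35

```text
time_s: 34.27
tcp_pos: [0.5703, 0.2675, 0.0645]
tool_rot: [179.8, -0.1, 97.7]
ft_force: [-0.3, 0.6, -0.1]
opening: 0.0571
gripper_force: 0.0
```

Run:
```python
from h import *
o=arm.get_obs();print(o["tcp_pos"],o["tool_rot"][2],o["ft_force"],o["opening"])
c=cam("wrist");t=cam("top");s=cam("side");cv2.imwrite("pics/w12.png",c["frame"]);cv2.imwrite("pics/t12.png",t["frame"]);cv2.imwrite("pics/s12.png",s["frame"])
def brass(c,box,z):
    x0,y0,x1,y1=box;im=c["frame"][y0:y1,x0:x1].astype(int);b,g,r=im[...,0],im[...,1],im[...,2]
    m=((r>1.5*b)&(g>1.2*b)&(r>40)).astype(np.uint8);n,l,st,ce=cv2.connectedComponentsWithStats(m)
    for i in range(1,n):
        if st[i,4]>30: p=ce[i]+[x0,y0];print(st[i],p.round(1),onz(c,p,z).round(4))
print("wrist");brass(c,(0,0,512,384),.02)
print("top");brass(t,(120,120,300,260),.02)
print("side");brass(s,(135,180,340,290),.02)
print(proj(c,np.array([.5678,.266,.044])),proj(s,np.array([.394,.2367,.02])),proj(s,np.array([.5678,.266,.02])),proj(c,np.array([.394,.2367,.02])))
```

```text
[0.57034947 0.26747751 0.06446669] 97.68251963253016 [-0.31410913  0.61198078 -0.12937271] 0.0570776381959932
wrist
[ 229  137   48  127 3919] [253.3 197.1] [0.5679 0.2692 0.02  ]
[   0  178   71   62 2716] [ 37.5 207.4] [0.3987 0.238  0.02  ]
[116 261  28  65 919] [126.7 293.5] [0.4725 0.171  0.02  ]
[368 261  28  65 908] [384.5 293.4] [0.6898 0.1998 0.02  ]
[ 153  338  359   18 3750] [357.9 348.8] [0.6794 0.1421 0.02  ]
top
[143   1  37  37 731] [280.4 141.1] [0.6416 0.0054 0.02  ]
[ 66  40  14  14 133] [193.5 166.3] [0.576  0.2375 0.02  ]
side
[35  0  5 20 31] [172.2 188.6] [0.7313 0.1937 0.02  ]
[65  0 19 13 69] [207.2 184.4] [0.6749 0.1165 0.02  ]
[ 90   0  33  10 157] [241.8 183. ] [0.6083 0.0476 0.02  ]
[59  8  8 23 81] [197.5 198. ] [0.6486 0.1756 0.02  ]
[ 39  33  34  34 527] [191.5 229.8] [0.5659 0.2687 0.02  ]
[110  65  20  26 355] [254.5 258.7] [0.3912 0.2385 0.02  ]
[252.41561883 210.00827359] [254.04367156 257.60257928] [191.79370147 228.89312777] [ 31.66632645 208.17338336]
```

Request:
arm_command:
  delta_pos:
    - [-0.03, -0.3, 0]
    - [-0.03, -0.6, 0]
    - [-0.03, -0.75, 0]
    - [-0.03, -0.75, 0]
    - [-0.03, -0.75, 0]
    - [-0.03, -0.75, 0]
    - [-0.03, -0.75, 0]
    - [-0.03, -0.75, 0]
    - [0, -0.75, 0]
    - [0, -0.6, 0]
    - [0, -0.3, 0]
    - [0, 0, 0]
  turn: [0, 0, 0, 0, 0, 0, 0, 0, 0, 0, 0, 0]
  fingers: 0.3

```text
time_s: 35.42
tcp_pos: [0.3927, 0.2365, 0.0609]
tool_rot: [-179.8, 0.1, 97.7]
ft_force: [-0.7, -0.6, -0.1]
opening: 0.0612
gripper_force: 0.0
```

Request:
arm_command:
  delta_pos:
    - [0, 0, 0]
    - [0, 0, 0]
  turn: [0, 0]

```text
time_s: 35.58
tcp_pos: [0.3961, 0.2377, 0.0616]
tool_rot: [180.0, -0.0, 97.7]
ft_force: [0.4, -0.4, 0.1]
opening: 0.0615
gripper_force: 0.0
```

Run:
```python
from h import *
o=arm.get_obs();print(o["tcp_pos"],o["tool_rot"][2],o["opening"])
c=cam("wrist");im=c["frame"].astype(int);b,g,r=im[...,0],im[...,1],im[...,2]
m=((r>1.5*b)&(g>1.2*b)&(r>40)).astype(np.uint8)
n,l,st,ce=cv2.connectedComponentsWithStats(m)
for i in range(1,n):
    if st[i,4]>300:print(st[i],ce[i].round(1))
# dark bore inside coupling
d=((im.sum(2)<90)&(np.indices(im.shape[:2])[0]<235)).astype(np.uint8)
n,l,st,ce=cv2.connectedComponentsWithStats(d)
for i in range(1,n):
    if st[i,4]>60:print("dark",st[i],ce[i].round(1),onz(c,ce[i],.044).round(4))
print(proj(c,np.array([.394,.2375,.044])),proj(c,np.array([.394,.2375,.009])))
```

```text
[0.39606948 0.23772697 0.06156097] 97.67705698023912 0.06153280664411216
[ 447  130   65  126 5540] [476.4 187.4]
[ 227  171   52   64 1895] [252.9 199. ]
[106 261  29  65 949] [117.1 293.4]
[377 261  29  65 934] [394.1 293.6]
[ 164  338  348   18 3517] [361.9 348.9]
dark [443  10  69   6 320] [476.6  12.7] [0.5143 0.3819 0.044 ]
dark [ 403   84   26  151 1472] [415.6 159.4] [0.4984 0.2873 0.044 ]
dark [489 162  23  73 240] [495.6 200.7] [0.563  0.2666 0.044 ]
dark [238 199  30  29 699] [252.6 213.2] [0.3938 0.2348 0.044 ]
dark [ 94 209  30  26 630] [108.4 222.3] [0.293  0.2144 0.044 ]
dark [172 220  27  15 306] [186.6 228. ] [0.3487 0.2176 0.044 ]
dark [313 220  27  15 310] [324.5 227.9] [0.4459 0.2307 0.044 ]
[253.37934084 209.59931006] [253.63953955 196.8481653 ]
```

Request:
arm_command:
  delta_pos:
    - [-0.07, -0.09, 0.2]
    - [0, 0, 0.4]
    - [0, 0, 0.6]
    - [0, 0, 0.6]
    - [0, 0, 0.5]
    - [0, 0, 0.3]
    - [0, 0, 0.2]
    - [0, 0, 0.1]
    - [0, 0, 0.05]
    - [0, 0, 0]
    - [0, 0, 0]
  turn: [0, 0, 0, 0, 0, 0, 0, 0, 0, 0, 0]

```text
time_s: 36.55
tcp_pos: [0.3934, 0.2355, -0.0118]
tool_rot: [180.0, -0.0, 97.7]
ft_force: [-0.4, -0.5, 0.2]
opening: 0.0615
gripper_force: 0.0
```

Request:
arm_command:
  delta_pos:
    - [0, 0, 0]
    - [0, 0, 0]
    - [0, 0, 0]
    - [0, 0, 0]
    - [0, 0, 0]
    - [0, 0, 0]
    - [0, 0, 0]
    - [0, 0, 0]
  turn: [0, 0, 0, 0, 0, 0, 0, 0]
  fingers: 1
  newtons: 25

```text
time_s: 37.22
tcp_pos: [0.3934, 0.2354, -0.012]
tool_rot: [180.0, -0.0, 97.7]
ft_force: [-0.1, -0.1, 3.6]
opening: 0.0315
gripper_force: 25.0
```

Request:
arm_command:
  delta_pos:
    - [0, 0, -0.2]
    - [0, 0, -0.5]
    - [0, 0, -0.7]
    - [0, 0, -0.7]
    - [0, 0, -0.6]
    - [0, 0, -0.3]
    - [0, 0, -0.2]
    - [0, 0, 0]
    - [0, 0, 0]
  turn: [0, 0, 0, 0, 0, 0, 0, 0, 0]

```text
time_s: 37.97
tcp_pos: [0.3929, 0.2352, 0.0675]
tool_rot: [-180.0, 0.0, 97.7]
ft_force: [-0.3, 0.3, -0.7]
opening: 0.0316
gripper_force: 25.0
```

Request:
arm_command:
  delta_pos:
    - [0.18, 0.3, 0]
    - [0.35, 0.6, 0]
    - [0.44, 0.75, 0]
    - [0.44, 0.75, 0]
    - [0.44, 0.75, 0]
    - [0.44, 0.75, 0]
    - [0.44, 0.75, 0]
    - [0.44, 0.75, 0]
    - [0.44, 0.75, 0]
    - [0.35, 0.6, 0]
    - [0.18, 0.3, 0]
    - [0, 0, 0]
  turn: [0, 0, 0, 0, 0, 0, 0, 0, 0, 0, 0, 0]

```text
time_s: 38.97
tcp_pos: [0.5551, 0.3625, 0.0667]
tool_rot: [-180.0, -0.0, 97.7]
ft_force: [0.1, 0.4, -1.4]
opening: 0.0316
gripper_force: 25.0
```

Request:
arm_command:
  delta_pos:
    - [0, 0, 0]
    - [0, 0, 0]
    - [0, 0, 0]
  turn: [0, 0, 0]

```text
time_s: 39.22
tcp_pos: [0.5529, 0.3607, 0.0675]
tool_rot: [-179.9, 0.0, 97.7]
ft_force: [0.4, -0.9, -2.0]
opening: 0.0312
gripper_force: 25.0
```

Request:
arm_command:
  delta_pos:
    - [0, 0.04, 0.2]
    - [0, 0, 0.4]
    - [0, 0, 0.6]
    - [0, 0, 0.6]
    - [0, 0, 0.5]
    - [0, 0, 0.3]
    - [0, 0, 0.2]
    - [0, 0, 0.1]
    - [0, 0, 0.05]
    - [0, 0, 0]
    - [0, 0, 0]
    - [0, 0, 0]
  turn: [0, 0, 0, 0, 0, 0, 0, 0, 0, 0, 0, 0]

```text
time_s: 40.22
tcp_pos: [0.5554, 0.3619, -0.0052]
tool_rot: [179.9, -0.0, 97.7]
ft_force: [0.5, -0.0, -0.8]
opening: 0.0313
gripper_force: 25.0
```

Request:
arm_command:
  delta_pos:
    - [0, 0, 0.03]
    - [0, 0, 0.03]
    - [0, 0, 0]
    - [0, 0, 0]
  turn: [0, 0, 0, 0]

```text
time_s: 40.55
tcp_pos: [0.5549, 0.3616, -0.0074]
tool_rot: [180.0, -0.0, 97.7]
ft_force: [0.5, -0.3, -1.8]
opening: 0.0312
gripper_force: 25.0
```

Request:
arm_command:
  delta_pos:
    - [0, 0, 0.03]
    - [0, 0, 0.02]
    - [0, 0, 0]
    - [0, 0, 0]
  turn: [0, 0, 0, 0]

```text
time_s: 40.88
tcp_pos: [0.5551, 0.3617, -0.0079]
tool_rot: [180.0, -0.0, 97.7]
ft_force: [-1.6, -1.2, 5.1]
opening: 0.0315
gripper_force: 25.0
```

Request:
arm_command:
  delta_pos:
    - [0, 0, 0]
    - [0, 0, 0]
    - [0, 0, 0]
    - [0, 0, 0]
    - [0, 0, 0]
    - [0, 0, -0.1]
    - [0, 0, -0.3]
    - [0, 0, -0.6]
    - [0, 0, -0.8]
    - [0, 0, -0.8]
    - [0, 0, -0.8]
    - [0, 0, -0.8]
  turn: [0, 0, 0, 0, 0, 0, 0, 0, 0, 0, 0, 0]
  fingers: 0.3

```text
time_s: 41.88
tcp_pos: [0.5553, 0.3618, 0.0989]
tool_rot: [179.9, -0.0, 97.7]
ft_force: [0.2, 0.1, -0.2]
opening: 0.0615
gripper_force: 0.0
```

Request:
arm_command:
  delta_pos:
    - [-0.5, 0, -0.5]
    - [-0.8, 0, -0.5]
    - [-0.8, -0.4, -0.5]
    - [-0.8, -0.8, 0]
    - [-0.8, -0.8, 0]
    - [-0.8, -0.8, 0]
    - [-0.8, -0.8, 0]
    - [-0.8, -0.8, 0]
    - [-0.5, -0.5, 0]
    - [-0.2, -0.2, 0]
    - [0, 0, 0]
    - [0, 0, 0]
  turn: [0, 0, 0, 0, 0, 0, 0, 0, 0, 0, 0, 0]

```text
time_s: 42.88
tcp_pos: [0.4523, 0.1762, 0.1346]
tool_rot: [179.9, -0.0, 97.6]
ft_force: [1.0, 0.4, 0.3]
opening: 0.0613
gripper_force: 0.0
```

Run:
```python
from h import *
o=arm.get_obs();print(o["time_s"],o["tcp_pos"],o["ft_force"])
t=cam("top");s=cam("side")
C=np.array([.5628,.3022]);y=np.radians(7.7);M=np.array([[np.cos(y),-np.sin(y)],[np.sin(y),np.cos(y)]])
for nm,c,box in(("top",t,(120,120,240,215)),("side",s,(135,185,240,290))):
    x0,y0,x1,y1=box;im=c["frame"][y0:y1,x0:x1].astype(int);b,g,r=im[...,0],im[...,1],im[...,2]
    m=((r>1.5*b)&(g>1.2*b)&(r>40)).astype(np.uint8);n,l,st,ce=cv2.connectedComponentsWithStats(m)
    for i in range(1,n):
        if st[i,4]>40:
            p=ce[i]+[x0,y0];X=onz(c,p,.022);print(nm,st[i],X.round(4),"box",(M.T@(X[:2]-C)).round(4))
# dark lids from top
for n,tr,b in(("sq",(.6485,.002),(260,115,305,160)),("rd",(.555,-.317),(380,150,430,195))):
    x0,y0,x1,y1=b;g=t["frame"][y0:y1,x0:x1].max(2);m=(g<45).astype(np.uint8);k,l,st,ce=cv2.connectedComponentsWithStats(m)
    for i in range(1,k):
        if st[i,4]>100:print(n,st[i],onz(t,ce[i]+[x0,y0],.085).round(4),tr)
```

```text
42.8833 [0.45229686 0.1762086  0.13458072] [0.98030598 0.4224068  0.32656661]
top [42 41 26 11 97] [0.5785 0.2952 0.022 ] box [ 0.0146 -0.009 ]
top [ 17  47  19  11 135] [0.5622 0.3635 0.022 ] box [0.0076 0.0608]
side [ 39  28  34  34 524] [0.5644 0.2699 0.022 ] box [-0.0027 -0.0322]
side [ 19  54  21  25 372] [0.5545 0.3616 0.022 ] box [-0.0003  0.06  ]
sq [ 11   9  22  23 414] [0.6431 0.0044 0.085 ] (0.6485, 0.002)
rd [ 16   8  27  23 458] [ 0.552  -0.3111  0.085 ] (0.555, -0.317)
```

```bash
python3 -c "
from cell import arm
print(arm.job_done())"
```

```text
the job is handed in; nothing more can be done
None
```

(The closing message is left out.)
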